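# Hang a shelf bracket on the slotted desk upright and stand the speaker on it

### The job

Hang the small grey shelf on the slotted steel upright: put its two hooks through the top pair of slots and press it down until it snaps fully home. Then stand the round speaker upright in the shelf's tray without dropping it, let go, and leave the phone, mouse and mug where they are.

Things in the scene. Friction and masses are not known exactly. Their poses are not given: they have to be found in the camera images.
- upright: Fixed bare-steel slotted upright: plate 112 mm wide over its folded edges, 5 mm thick, 195 mm tall, on a 130 x 130 x 10 mm dark foot (x -60 to +70 mm). Origin on the desk below the middle of the plate's front face; x points through the plate from front to back (plate x 0 to 5 mm), y along its width, z up. The shelf hangs on the front, the -x side, which faces roughly towards the robot.
- slots (a point): Front face of the upright, midway between the two top slots, at their lower edges (x 0, y 0, z 145 mm in the upright's frame, same axes). Slots go right through, centred at y -20 and +20 mm, each 16 mm wide and 36 mm high: top pair from z 145 to 181 mm of the upright's frame; an unused lower pair from z 75 to 111 mm.
- catch_line (a point): Middle of a white spring-loaded roller, 8 mm thick, 60 mm long along y, behind the plate just under the top slots (x 14.5, y 0, z 135.5 mm in the upright's frame). It springs back in x. The hooks must be pushed down past it in the last 8 mm of travel, against a peak of about 10 N when pressed on the flange; it then holds them down. 15 to 20 N is enough to be sure it is home.
- bracket: Loose grey-painted steel shelf, about 0.2 kg, starting on the desk in the attitude in which it hangs. Origin on its underside below the rear face of the back plate, mid-width; x points the way the hooks point, z up. Tray x -120 to 0, 62 mm wide (grip it across this), floor 3 mm, side rims 25 mm high and 3 thick, front rim 15 mm high. Back plate x -4 to 0, 74 mm tall. Centre of mass near x -40.
- hooks (a point): Midway between the bracket's two hooks, under their necks at the rear face (x 0, y 0, z 66 mm in the bracket's frame). Hooks at y -20 and +20 mm, 8 mm wide: neck x 0 to 12, z 66 to 74 mm; from its end a lip hangs down, z 48 to 74, front face at x 7 mm, wedge bump behind reaching x 15 mm. Home: this point on slots (0 to 2 mm in front of it), axes parallel. Unlocked it rests about 7 mm higher.
- flange (a point): Middle of the top of the flat flange along the top of the bracket's back plate, at x -14, y 0, z 74 mm in the bracket's frame; flange 28 mm deep (x -28 to 0), 62 mm wide, 4 mm thick. The place to press down; pressing far out on the tray may jam it.
- tray_spot (a point): Point on the tray's inner floor where the speaker should stand, at x -74, y 0, z 3 mm in the bracket's frame. The tray is 56 mm wide inside and clear of the flange over 89 mm of its length, so a standing speaker may be up to 15 mm off this point along x and 6 mm along y.
- speaker: Loose round portable speaker standing on the desk, a plain cylinder 44 mm in diameter and 95 mm tall, dark grey fabric with a steel band near the top, about 0.25 kg. Origin at the centre of its underside, z up.
- phone: Bystander: phone lying flat on the desk, 150 x 72 x 9 mm, x along its length. Origin at the centre of its underside.
- mouse: Bystander: black computer mouse, 110 x 60 x 35 mm, x along its length. Origin at the centre of its underside, about mid-length.
- mug: Bystander: white mug, 76 mm in diameter at the rim and 88 mm tall, handle towards its own +y. Origin at the centre of its underside.
There are look-alikes about, which are no part of the job. Leave any turquoise look-alike of the bracket alone.

How it is judged:
On the way, in this order (a step that is already met when the one before it is completed fails the run):
1. the shelf bracket is hooked in the top pair of slots and pressed fully home (z of bracket in the frame of upright between 0.075 and 0.0825 m and x of bracket in the frame of upright between -0.006 and 0.003 m and y of bracket in the frame of upright between -0.007 and 0.007 m and angle between bracket's own z axis and vertical below 0.12 rad and angle between the x axis of bracket and the x axis of upright, either way round below 0.15 rad), for 0.2 s.
2. the speaker stands upright in the tray (z of speaker in the frame of bracket between 0 and 0.007 m and horizontal distance between speaker and tray_spot below 0.03 m and angle between speaker's own z axis and vertical below 0.15 rad), for 0.2 s.
At the end, for the whole second after the job is handed in: The bracket hangs in the top slots, fully down (within 3.5 mm of home height, 7 mm sideways, level within 7 and square within 8 degrees); the speaker stands upright (within 8 degrees) on the tray floor, within 30 mm of the tray spot; both at rest (all of step 1 and all of step 2 and linear speed of each of speaker, bracket below 0.02 m/s); the robot touches nothing.
It fails at once if the speaker was dropped (falling untouched faster than 0.7 m/s, a fall of some 25 mm) (linear speed of speaker above 0.7 m/s and contact force between anything else and speaker below 0.05 N).
It fails at once if the phone, mouse or mug was pushed more than 25 mm (distance of any of phone, mouse, mug from where it was at the start of the episode above 0.025 m).
It also fails if it takes over 72 s, if anything falls off the work surface, if the arm or the gripper's body presses on something with over 40 N, if the wrist force passes 120 N, or if a joint passes its speed limit or range.

### The arm

A 7-joint arm with a two-finger parallel gripper is mounted at the origin on the work surface. World frame = base frame: x ahead of the robot, y to its left, z up, the work surface at z = 0. Lengths are in m, angles in rad, forces in N, time in s.
With the tool pointing down it reaches from about 0.425 to 0.95 m from the base axis. Payload 4.7 kg.
Tool frame: the origin (TCP) lies between the finger pads; the fingertips stand 19 mm ahead of it and the grasp point (between the pads) is the TCP; z points along the fingers, y is the line along which they close (so a half turn about z gives the same grasp; the last joint's range is limited). The gripper opens to 85 mm and grips with 20 to 120 N. Pads are 22 mm wide; open, the fingers measure 114 mm over their backs; the gripper's body (76 mm by 85 mm) begins 54 mm behind the grasp point. The pads swing forward as they close: fully open they stand 13 mm farther back than shut.
Start: joints at [-1.251, 0.469, -0.049, 1.532, 0.024, 1.141, -0.082], TCP at [0.231, 0.634, 0.25] pointing down, gripper open.
Joint ranges: [-2.59, 2.59], [-0.33, 1.99], [-1.39, 1.29], [0.1, 2.45], [-1.04, 4.18], [0.21, 1.99], [-2.66, 2.66]. Speed limits (rad/s): [2.57, 2.57, 3.14, 3.14, 3.14, 3.14, 3.14].

### API

Orientations are given as [roll, pitch, yaw] about the fixed x, y, z axes, in that order (R = Rz(yaw) Ry(pitch) Rx(roll)).
In Python, from station import arm, imaging, job_done gives the robot as it stands.
- The arm moves only by the tool servo_tool, never from a script. Its argument "motion" is a list of rows, each a list of 2 entries, a list of its own where there are three numbers: the shift along the tool's x, y, z in m, then the turn about the tool's z in degrees. A call has 1 to 20 rows; each row shifts and turns the commanded pose from where the row before left it, along the tool's axes as they then stand; what a row does not reach is not made up. A row lasts 1/8 s, in which the tool goes at most 62.5 mm and 10.7 degrees, less where a joint would pass 70% of its speed; a pose out of reach is approached as far as the arm can. A call with a gripper value outside its range is refused whole. "hand" is the opening, from 0 (shut) to 1 (fully open), set as the call begins (left out, the last holds). The fingers move at their own pace and stop on an object; the grip force is fixed at half the most. Time passes only in rows, so rows that do not move let the fingers close. It gives the time, the measured TCP pose, the force, the opening and the grip force at its end, in the units of the state.
- arm.read_state(): the state, without advancing time (a new reading comes with each control period).
- imaging.camera(name): name is "side" or "top"; returns (picture, depth): 420x560x3 uint8, red, green, blue; 420x560 float32, m along the optical axis (not along the pixel's ray), 0 where there is no reading.
- imaging.calibration(name): a dict with "fx", "fy", "cx", "cy" (pixels), "T" (4x4, takes a point from camera to world coordinates). Camera axes: x right, y up, looking along -z (the intrinsics and any distortion apply to the point x, -y, -z); pixel columns grow to the right and rows downward; lengths in m; the calibration is good to about 2 mm. A picture is of the moment at which its call begins. calibration takes no time and is no camera call.
- job_done(): hands the job in; it is judged then, once.
Trained networks look in the newest picture that a camera, given by its name, has taken for a name from the list of things; names that differ only in an ending like _2 or _b are one class to them, and where a whole thing is asked for, a point or a joint stands for the part that bears it (a point fixed in the world has none). Each returns a list of dicts, best first, with "conf" (0 to 1); they miss things now and then, are a little off and sometimes report something else, mostly with a low value. They report only what shows in the picture. A call takes as long as a camera call. They do not tell look-alikes from the thing itself.
- imaging.recognise(camera, thing): "centre" ([x, y, z] in m, in the coordinates of the camera as it stood for that picture, good to about 4 mm: the middle of the surface that is visible of it).
The state is a dict: "time_s": time; "q": joint angles; "joint_velocities": joint speeds; "effort": joint torques, N m; "ee_pos": TCP position; "ee_rot": TCP orientation; "force": force on the tool from outside, world axes, zero at the start; "ft_torque": the same for the moment, N m; "finger_gap": finger opening in m; "finger_force": force on a finger pad.
Only numpy, scipy, OpenCV 4.12 (cv2) and the standard library are available. Lean on these libraries where they do the work, as an engineer would, in place of code of your own. Each camera call takes 0.05 s, during which the arm holds its last target. There are 200 camera calls.

## Working session

There is one attempt and no reset: what is moved stays moved. The work goes in short steps, Python scripts to look and compute and a tool call to move; the robot and the scene stay as the last step left them, time stands still between calls to the robot, and variables do not carry over. Pictures are saved under pics/ and viewed, at most 10 in all, crops included, and the job is handed in when it is done.

Besides the shell and the picture viewer there is one more tool, called by a JSON object that holds its "method" and its "body". servo_tool: Moves the arm, as the interface text tells. Its arguments: {"type":"object","properties":{"motion":{"type":"array","items":{"type":"array"}},"hand":{"type":"number"}},"required":["motion"]}

```bash
mkdir -p pics; cat > h.py <<'E'
import numpy as np, cv2
from station import arm, imaging
def world(cam, p): 
    T=np.array(imaging.calibration(cam)["T"]); return T[:3,:3]@np.array(p)+T[:3,3]
def cloud(cam,d):
    c=imaging.calibration(cam); v,u=np.mgrid[:d.shape[0],:d.shape[1]]
    P=np.stack([(u-c["cx"])*d/c["fx"],-(v-c["cy"])*d/c["fy"],-d],-1)
    T=np.array(c["T"]); W=P@T[:3,:3].T+T[:3,3]; W[d<=0]=np.nan; return W
E
python3 - <<'E'
from h import *
print(arm.read_state())
ims=[]
for c in ("top","side"):
    im,d=imaging.camera(c); np.savez(f"pics/{c}0.npz",im=im,d=d)
    k=imaging.calibration(c); print(c,{a:np.round(b,3).tolist() for a,b in k.items()})
    cv2.imwrite(f"pics/{c}0.png",im[:,:,::-1])
    for t in ("upright","bracket","speaker","phone","mouse","mug","slots","hooks","flange"):
        print(c,t,[(np.round(world(c,r["centre"]),3).tolist(),round(r["conf"],2)) for r in imaging.recognise(c,t)][:3])
E
```

```text
{'time_s': 0.0, 'q': array([-1.2508943 ,  0.46943384, -0.04856431,  1.53375569,  0.02412628,
        1.14097437, -0.08230346]), 'joint_velocities': array([ 4.22564463e-05, -3.06635179e-05, -3.07877551e-04, -5.99941678e-04,
       -1.02538435e-04, -1.16971062e-03,  6.15572804e-04]), 'effort': array([ 6.26148467e-04, -5.10307252e+01, -4.69758350e-02, -2.37714994e+01,
        1.06112493e-02,  7.24812024e-03,  5.45034013e-06]), 'ee_pos': array([0.23051482, 0.63381322, 0.24924026]), 'ee_rot': array([-3.13961085e+00,  1.11968123e-04,  2.79280390e+00]), 'force': array([ 0.12509269,  0.06434283, -0.89102184]), 'ft_torque': array([ 0.05681318, -0.02882486, -0.00264537]), 'finger_force': 0.0, 'finger_gap': 0.08558360414254435}
top {'fx': 404.127, 'fy': 404.127, 'cx': 276.997, 'cy': 213.611, 'T': [[-0.023, 0.981, -0.192, 0.368], [-1.0, -0.024, -0.002, -0.003], [-0.006, 0.192, 0.981, 1.065], [0.0, 0.0, 0.0, 1.0]]}
top upright [([0.637, 0.047, 0.009], 0.77)]
top bracket [([0.409, -0.226, 0.002], 0.7), ([0.546, -0.36, 0.005], 0.67), ([0.574, -0.175, -0.0], 0.56)]
top speaker [([0.548, 0.253, 0.093
[... 489 characters left out ...]
': [[0.95, 0.161, -0.269, 0.219], [-0.313, 0.51, -0.801, -1.075], [0.008, 0.845, 0.535, 0.808], [0.0, 0.0, 0.0, 1.0]]}
side upright [([0.651, 0.03, 0.056], 0.72)]
side bracket [([0.408, -0.229, 0.009], 0.78), ([0.544, -0.364, 0.011], 0.55), ([0.652, 0.032, 0.063], 0.22)]
side speaker [([0.547, 0.242, 0.055], 0.74)]
side phone [([0.384, 0.025, 0.003], 0.62)]
side mouse [([0.707, -0.272, 0.028], 0.76)]
side mug [([0.69, 0.311, 0.065], 0.85)]
side slots [([0.649, 0.029, 0.064], 0.81)]
side hooks [([0.546, -0.363, 0.012], 0.96), ([0.557, -0.186, 0.02], 0.92), ([0.411, -0.235, 0.011], 0.8)]
side flange [([0.41, -0.232, 0.012], 0.88), ([0.547, -0.188, 0.016], 0.85), ([0.547, -0.369, 0.014], 0.76)]
```

View pics/top0.png

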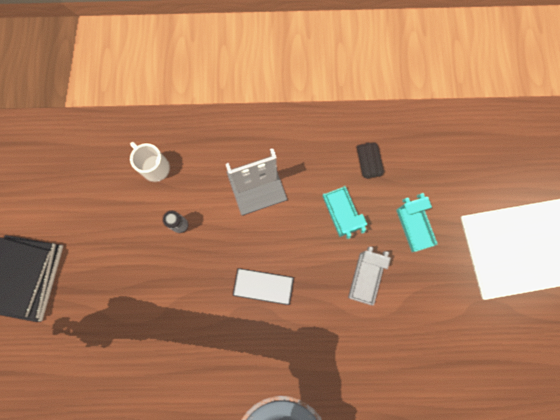

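View pics/side0.png

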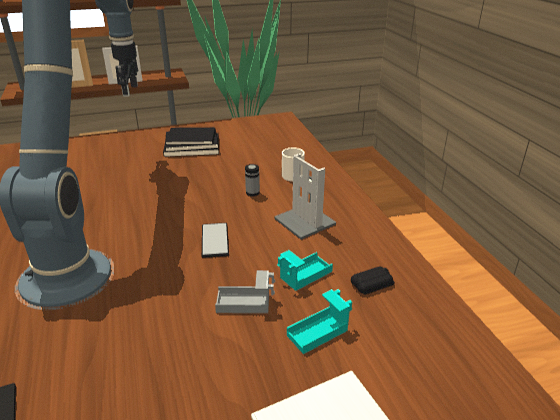

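The top view shows the grey bracket at about (370,276) with its back plate end at (375,258), the upright at (257,180), the speaker at (175,222), and two turquoise look-alikes at (345,212) and (417,224). The side view agrees: grey bracket at (245,297), upright at (307,195), speaker at (252,180). Next I fit the known shapes to the depth points.

```bash
cat >> h.py <<'E'
from scipy.optimize import least_squares
BR=np.array([[-120,0,-31,31,0,3],[-120,0,-31,-28,0,25],[-120,0,28,31,0,25],[-120,-117,-31,31,0,15],[-4,0,-31,31,0,74],[-28,0,-31,31,70,74],
 [0,12,-24,-16,66,74],[7,12,-24,-16,48,74],[0,12,16,24,66,74],[7,12,16,24,48,74]])/1000.
UP=np.array([[0,5,-56,56,0,75],[0,5,-56,-28,0,195],[0,5,28,56,0,195],[0,5,-12,12,0,195],[0,5,-56,56,111,145],[0,5,-56,56,181,195],[-60,70,-65,65,0,10]])/1000.
def sdf(P,B):
    out=[]
    for b in B:
        c=(b[::2]+b[1::2])/2; h=(b[1::2]-b[::2])/2; q=np.abs(P-c)-h
        out.append(np.linalg.norm(np.maximum(q,0),axis=1)+np.minimum(q.max(1),0))
    return np.min(out,0)
def fit(W,B,x0,zoff=0.,free_z=False,gate=.02,n=3):
    """x0: x,y,yaw(,z) of the model's origin"""
    x=np.array(list(x0)+[zoff]) 
    def loc(x,W):
        c,s=np.cos(x[2]),np.sin(x[2]); D=W-[x[0],x[1],x[3]]
        return np.c_[c*D[:,0]+s*D[:,1],-s*D[:,0]+c*D[:,1],D[:,2]]
    k=4 if free_z else 3
    for g in np.geomspace(gate,.006,n):
        S=W[np.abs(sdf(loc(x,W),B))<g]
        f=lambda p:sdf(loc(np.r_[p,x[k:]],S),B)
        r=least_squares(f,x[:k],loss="soft_l1",f_scale=.002); x[:k]=r.x
    return x,len(S),float(np.median(np.abs(f(x[:k]))))
E
python3 - <<'E'
from h import *
def near(W,c,r,z0,z1):
    W=W.reshape(-1,3); W=W[~np.isnan(W[:,0])]
    return W[(np.hypot(W[:,0]-c[0],W[:,1]-c[1])<r)&(W[:,2]>z0)&(W[:,2]<z1)]
cl={}
for c in ("top","side"):
    cl[c]=cloud(c,np.load(f"pics/{c}0.npz")["d"])
    W=cl[c]
    for nm,B,c0,r,z,guesses in (("br",BR,(.41,-.23),.1,.01,[(.47,-.245,a) for a in (-.6,-.3,0.)]),("up",UP,(.65,.04),.11,.013,[(.65,.04,a) for a in (-.2,.1,.4)])):
        N=near(W,c0,r,z,.21)
        best=min((fit(N,B,g,gate=.04,n=5) for g in guesses),key=lambda t:t[2]-t[1]*1e-5)
        print(c,nm,len(N),N.min(0).round(3),N.max(0).round(3),best)
    N=near(W,(.548,.25),.05,.02,.12)
    f=lambda p:np.maximum(np.hypot(N[:,0]-p[0],N[:,1]-p[1])-.022,N[:,2]-.095)
    r=least_squares(f,[.548,.25],loss="soft_l1",f_scale=.002); print(c,"sp",len(N),r.x,np.median(np.abs(f(r.x))),N[:,2].max())
    d=near(W,(.5,-.05),.06,-.02,.02); print("desk z",np.median(d[:,2]))
E
```

```text
top br 578 [ 0.334 -0.273  0.01 ] [ 0.474 -0.177  0.079] (array([ 0.45539136, -0.24397504, -0.31932564,  0.        ]), 578, 0.0006056252643970453)
top up 1153 [ 0.582 -0.024  0.013] [0.723 0.12  0.199] (array([0.65003394, 0.05261786, 0.30992456, 0.        ]), 1094, 0.00040416691827069827)
top sp 387 [0.55164072 0.25979829] 0.0006801788122088245 0.1007262829696437
desk z -0.0006380039396536308
side br 900 [ 0.331 -0.279  0.01 ] [ 0.498 -0.18   0.076] (array([ 0.45421638, -0.24847458, -0.32138165,  0.        ]), 899, 0.0007794821026302287)
side up 1725 [ 0.604 -0.009  0.013] [0.715 0.11  0.197] (array([0.64837894, 0.04743468, 0.35492054, 0.        ]), 1517, 0.001250700538540879)
side sp 356 [0.550379   0.25659662] 0.0015179584998401413 0.09828210963206108
desk z -0.0018235930201310202
```

Both cameras agree to a few mm: bracket origin (0.455, -0.246) at yaw -0.32, upright (0.649, 0.050) at yaw about 0.32, speaker (0.551, 0.258). Moving to above the bracket's grasp point at (0.39, -0.225), curving round to stay in reach.

{"method": "servo_tool", "body": {"motion": [[[-0.046, -0.0277, 0], 0], [[-0.046, -0.0277, 0], 0], [[-0.046, -0.0277, 0], 0], [[-0.046, -0.0277, 0], 0], [[-0.046, -0.0277, 0], 0], [[-0.046, -0.0277, 0], 0], [[-0.046, -0.0277, 0], 0], [[-0.046, -0.0277, 0], 0], [[-0.02, -0.0548, 0], 0], [[-0.02, -0.0548, 0], 0], [[-0.02, -0.0548, 0], 0], [[-0.02, -0.0548, 0], 0], [[-0.02, -0.0548, 0], 0], [[-0.02, -0.0548, 0], 0], [[0.011, -0.0505, 0], 0], [[0.011, -0.0505, 0], 0], [[0.011, -0.0505, 0], 0], [[0.011, -0.0505, 0], 0]], "hand": 1}}

```text
time_s: 3.25
ee_pos: [0.3899, -0.2258, 0.2507]
ee_rot: [3.141, 0.001, 2.793]
force: [0.2, 0.2, -0.5]
finger_gap: 0.0854
finger_force: 0.0
```

```bash
cat >> h.py <<'E'
from scipy.spatial.transform import Rotation as Ro
def go(x,y,z,yaw):
    """tool shift to a world TCP, and the tool-z turn (deg) that lays the tool's y line along world angle yaw+90"""
    s=arm.read_state(); R=Ro.from_euler("xyz",s["ee_rot"]).as_matrix()
    d=R.T@(np.array([x,y,z])-s["ee_pos"]); a=np.arctan2(R[1,1],R[0,1])
    t=-(yaw+np.pi/2-a); t=(t+np.pi/2)%np.pi-np.pi/2
    print("t",round(s["time_s"],2),"pos",s["ee_pos"].round(4),"rot",s["ee_rot"].round(3),"q",s["q"].round(2),"F",s["force"].round(1),"gap",round(s["finger_gap"],4),"\nshift",d.round(4),"turn",np.degrees(t).round(2))
E
python3 -c "
from h import *
go(.3905,-.2246,.12,-.32)"
```

```text
t 3.25 pos [ 0.3899 -0.2258  0.2507] rot [3.141e+00 1.000e-03 2.793e+00] q [ 0.03  0.09  0.43  2.06 -0.05  1.    1.71] F [ 0.2  0.2 -0.5] gap 0.0854 
shift [-0.      0.0013  0.1307] turn -1.64
```

{"method": "servo_tool", "body": {"motion": [[[0, 0.0013, 0.05], -1.6], [[0, 0, 0.05], 0], [[0, 0, 0.05], 0], [[0, 0, 0.04], 0], [[0, 0, 0.025], 0], [[0, 0, 0.0137], 0], [[0, 0, 0], 0]]}}

```text
time_s: 4.12
ee_pos: [0.3911, -0.2232, 0.0213]
ee_rot: [3.141, -0.001, 2.821]
force: [0.7, 0.1, -0.1]
finger_gap: 0.0852
finger_force: 0.0
```

{"method": "servo_tool", "body": {"motion": [[[0, 0, 0], 0], [[0, 0, 0], 0], [[0, 0, 0], 0], [[0, 0, 0], 0], [[0, 0, 0], 0], [[0, 0, 0], 0]], "hand": 0}}

```text
time_s: 4.88
ee_pos: [0.3921, -0.2238, 0.023]
ee_rot: [-3.142, 0.003, 2.82]
force: [-0.6, -0.6, 4.8]
finger_gap: 0.0605
finger_force: 65.2
```

Gap 60.5 mm and a firm grip confirm the tray is held. Lifting, carrying to just before the upright, and turning to its heading.

{"method": "servo_tool", "body": {"motion": [[[0, 0, -0.03], 0], [[0, 0, -0.05], 0], [[0, 0, -0.047], 0], [[-0.009, 0.0441, 0], 0], [[-0.009, 0.0441, 0], 0], [[-0.009, 0.0441, 0], 0], [[-0.009, 0.0441, 0], 0], [[-0.009, 0.0441, 0], 0], [[-0.009, 0.0441, 0], 0], [[0, 0, 0], -9.1], [[0, 0, 0], -9.1], [[0, 0, 0], -9.1], [[0, 0, 0], -9.1], [[0, 0, 0.025], 0], [[0, 0, 0], 0], [[0, 0, 0], 0]]}}

```text
time_s: 6.88
ee_pos: [0.5261, 0.0108, 0.1243]
ee_rot: [-3.141, 0.001, -2.827]
force: [-0.4, 0.5, -1.9]
finger_gap: 0.0604
finger_force: 66.5
```

```bash
python3 - <<'E'
from h import *
go(.527,.0103,.125,.315)
s=arm.read_state(); ims=[]
for c in ("top","side"):
    im,d=imaging.camera(c); np.savez(f"pics/{c}1.npz",im=im,d=d)
    W=cloud(c,d).reshape(-1,3); W=W[~np.isnan(W[:,0])]
    p=s["ee_pos"]; e=np.array([np.cos(.315),np.sin(.315)])
    U=W[(np.hypot(W[:,0]-.65,W[:,1]-.05)<.11)&(W[:,2]>.013)&((W[:,:2]-[.649,.05])@e>-.03)]
    u=fit(U,UP,(.649,.05,.315),gate=.01)
    N=W[(np.hypot(W[:,0]-.555,W[:,1]-.015)<.085)&(W[:,2]>.09)&(W[:,2]<.185)&((W[:,:2]-[.649,.05])@e<-.02)]
    b=fit(N,BR,(p[0]+.068*e[0],p[1]+.068*e[1],.315),zoff=p[2]-.023,free_z=True,gate=.012)
    k=u[0][2]; D=b[0]-u[0]; print(c,"up",u,"br",b,"\n local",np.cos(k)*D[0]+np.sin(k)*D[1],-np.sin(k)*D[0]+np.cos(k)*D[1],D[3],"dyaw",D[2])
    ims.append(im[90:310,180:380] if c=="top" else im[120:320,200:400])
ims=[cv2.resize(i,(400,400),interpolation=cv2.INTER_CUBIC) for i in ims]
cv2.imwrite("pics/pre.png",np.hstack(ims)[:,:,::-1])
E
```

```text
t 6.88 pos [0.5261 0.0108 0.1243] rot [-3.141e+00  1.000e-03 -2.827e+00] q [-0.24  0.38  0.18  2.02 -0.1   0.75  1.88] F [-0.4  0.5 -1.9] gap 0.0604 
shift [-0.0007 -0.0008 -0.0007] turn -0.04
top up (array([0.65010109, 0.05212333, 0.31103184, 0.        ]), 530, 0.0004081644951507597) br (array([0.5907557 , 0.03191463, 0.315     , 0.1013195 ]), 0, nan) 
 local -0.06268258313412595 -0.001076921132854479 0.10131949627622247 dyaw 0.003968158984875181
side up (array([0.64927084, 0.04793806, 0.32264659, 0.        ]), 1447, 0.0010949690765941203) br (array([0.59022153, 0.02822669, 0.3052038 , 0.10149356]), 933, 0.0008864017355525995) 
 local -0.06225237683307359 2.8966928459737973e-05 0.1014935564403354 dyaw -0.017442792466782653
  return _methods._mean(a, axis=axis, dtype=dtype,
  ret = ret.dtype.type(ret / rcount)
```

View pics/pre.png

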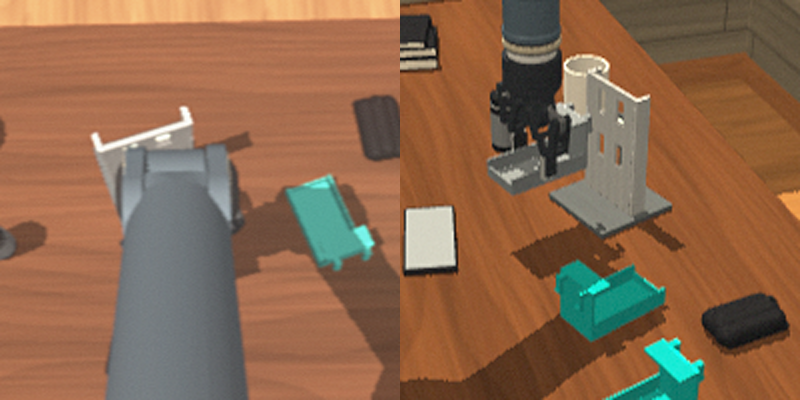

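The top view is blocked by the arm, but the side view shows the bracket level in the grip, squarely before the top slots. Fit puts it 62 mm in front, 0 mm sideways, z 0.101, all inside the insertion window. Moving in.

{"method": "servo_tool", "body": {"motion": [[[-0.015, 0, 0], 0], [[-0.015, 0, 0], 0], [[-0.012, 0, 0], 0], [[-0.008, 0, 0], 0], [[-0.006, 0, 0], 0], [[-0.003, 0, 0], 0], [[0, 0, 0], 0]]}}

```text
time_s: 7.85
ee_pos: [0.582, 0.0291, 0.1235]
ee_rot: [3.141, -0.0, -2.827]
force: [0.3, 0.6, -2.8]
finger_gap: 0.0606
finger_force: 66.5
```

{"method": "servo_tool", "body": {"motion": [[[-0.0015, 0, 0], 0], [[-0.0015, 0, 0], 0], [[0, 0, 0], 0]]}}

```text
time_s: 8.22
ee_pos: [0.585, 0.0301, 0.1236]
ee_rot: [3.142, 0.0, -2.827]
force: [0.4, -0.3, -2.3]
finger_gap: 0.0605
finger_force: 66.5
```

{"method": "servo_tool", "body": {"motion": [[[-0.001, 0, 0], 0], [[-0.001, 0, 0], 0], [[0, 0, 0], 0]]}}

```text
time_s: 8.6
ee_pos: [0.5855, 0.0302, 0.1232]
ee_rot: [3.141, -0.003, -2.827]
force: [-5.4, -0.6, -0.9]
finger_gap: 0.0605
finger_force: 66.9
```

Contact after about 62.5 mm of travel, which matches the back plate flush on the upright. Backing off 0.8 mm and lowering.

{"method": "servo_tool", "body": {"motion": [[[0.0015, 0, 0], 0], [[0, 0, 0.003], 0], [[0, 0, 0.003], 0], [[0, 0, 0.003], 0], [[0, 0, 0.002], 0], [[0, 0, 0], 0]]}}

```text
time_s: 9.35
ee_pos: [0.5854, 0.0302, 0.1125]
ee_rot: [3.141, -0.0, -2.827]
force: [-2.6, -1.0, 0.0]
finger_gap: 0.0607
finger_force: 66.9
```

{"method": "servo_tool", "body": {"motion": [[[0, 0, 0.0015], 0], [[0, 0, 0.0015], 0], [[0, 0, 0.001], 0], [[0, 0, 0], 0]]}}

```text
time_s: 9.85
ee_pos: [0.5848, 0.03, 0.1087]
ee_rot: [3.141, -0.001, -2.827]
force: [-5.9, -2.4, 3.2]
finger_gap: 0.0607
finger_force: 67.3
```

Hooks rest on the roller at bracket z of about 0.086, as expected when unlocked. Releasing and rising.

{"method": "servo_tool", "body": {"motion": [[[0, 0, 0], 0], [[0, 0, 0], 0], [[0, 0, 0], 0], [[0, 0, 0], 0], [[0, 0, -0.04], 0], [[0, 0, -0.05], 0], [[0, 0, -0.05], 0], [[0, 0, 0], 0]], "hand": 1}}

```text
time_s: 10.85
ee_pos: [0.588, 0.0302, 0.2533]
ee_rot: [-3.14, 0.01, -2.827]
force: [0.4, -0.4, 0.3]
finger_gap: 0.0854
finger_force: 0.0
```

```bash
cat >> h.py <<'E'
def check(c,tag,zb):
    im,d=imaging.camera(c); W=cloud(c,d).reshape(-1,3); W=W[~np.isnan(W[:,0])]
    e=np.array([np.cos(.315),np.sin(.315)]); L=(W[:,:2]-[.649,.05])
    x=L@e; y=L@np.array([-e[1],e[0]])
    N=W[(x>-.13)&(x<-.006)&(abs(y)<.04)&(W[:,2]>.07)&(W[:,2]<.18)]
    b,n,r=fit(N,BR,(.649,.05,.315),zoff=zb,free_z=True,gate=.015)
    D=b-[.649,.05,.315,0]; print(c,"bracket in upright x",(D[:2]@e).round(4),"y",(D[:2]@[-e[1],e[0]]).round(4),"z",b[3].round(4),"dyaw",D[2].round(3),n,r)
    cv2.imwrite(f"pics/{tag}.png",cv2.resize(im[120:320,200:440],(720,600),interpolation=cv2.INTER_CUBIC)[:,:,::-1])
E
python3 - <<'E'
from h import *
check("side","hung",.086)
e=np.array([np.cos(.315),np.sin(.315)]); p=np.array([.648,.049])-.014*e
go(p[0],p[1],.25,.315)
E
```

```text
side bracket in upright x -0.0028 y -0.0021 z 0.0838 dyaw -0.007 973 0.0007695855649243483
t 10.9 pos [0.5864 0.0302 0.2506] rot [-3.141  0.005 -2.827] q [-0.28  0.32  0.2   1.76 -0.07  1.06  1.83] F [ 1.2 -0.7 -0.1] gap 0.0854 
shift [-0.0504 -0.0012  0.0008] turn -0.03
```

View pics/hung.png

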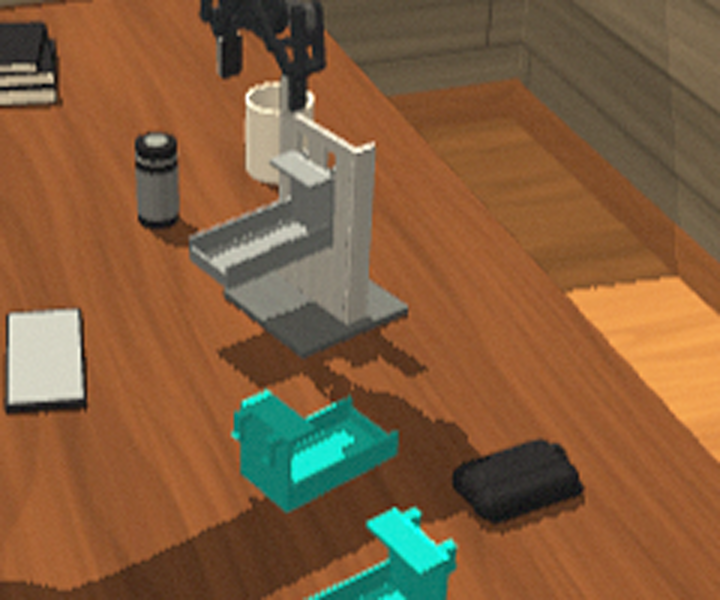

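The picture shows the bracket hanging level with its hooks in the top slots (flange at about (303,168) in the crop) and the gripper clear above. Closing the fingers over the flange and descending to press.

{"method": "servo_tool", "body": {"motion": [[[-0.024, -0.001, 0], 0], [[-0.023, 0, 0], 0], [[0, 0, 0], 0], [[0, 0, 0], 0], [[0, 0, 0.02], 0], [[0, 0, 0.02], 0], [[0, 0, 0.015], 0], [[0, 0, 0.01], 0], [[0, 0, 0], 0]], "hand": 0}}

```text
time_s: 12.02
ee_pos: [0.6299, 0.0436, 0.183]
ee_rot: [3.141, -0.001, -2.827]
force: [-0.2, 0.5, 1.2]
finger_gap: -0.0001
finger_force: 0.0
```

{"method": "servo_tool", "body": {"motion": [[[0, 0, 0.002], 0], [[0, 0, 0.002], 0], [[0, 0, 0.002], 0], [[0, 0, 0.002], 0], [[0, 0, 0], 0]]}}

```text
time_s: 12.65
ee_pos: [0.6307, 0.0437, 0.1777]
ee_rot: [3.141, 0.001, -2.827]
force: [-3.1, -0.7, 8.8]
finger_gap: 0.0001
finger_force: 4.7
```

{"method": "servo_tool", "body": {"motion": [[[0, 0, 0.0015], 0], [[0, 0, 0.0015], 0], [[0, 0, 0.0015], 0], [[0, 0, 0], 0]]}}

```text
time_s: 13.15
ee_pos: [0.6307, 0.0438, 0.1715]
ee_rot: [-3.142, 0.001, -2.827]
force: [-0.0, -0.1, 4.5]
finger_gap: -0.0002
finger_force: 2.1
```

{"method": "servo_tool", "body": {"motion": [[[0, 0, 0.0015], 0], [[0, 0, 0.0015], 0], [[0, 0, 0.0015], 0], [[0, 0, 0], 0]]}}

```text
time_s: 13.65
ee_pos: [0.6307, 0.0437, 0.1711]
ee_rot: [3.141, 0.002, -2.827]
force: [-8.4, -1.0, 25.1]
finger_gap: 0.0001
finger_force: 12.7
```

The force dropped and the tool went down 6 mm, then stopped solid at 25 N: the snap. Lifting off and moving above the speaker, then checking.

{"method": "servo_tool", "body": {"motion": [[[0, 0, -0.02], 0], [[0, 0, -0.04], 0], [[0, 0, -0.04], 0], [[0.0025, 0.057, 0], 0], [[0.0025, 0.057, 0], 0], [[0.0025, 0.057, 0], 0], [[0.0025, 0.057, 0], 0], [[0, 0, 0], 0]], "hand": 1}}

```text
time_s: 14.65
ee_pos: [0.5472, 0.2639, 0.2657]
ee_rot: [3.139, -0.002, -2.817]
force: [0.5, -0.8, 0.4]
finger_gap: 0.0853
finger_force: 0.0
```

```bash
python3 - <<'E'
from h import *
check("side","home",.08); check("top","homet",.08)
go(.551,.2585,.06,.315)
E
```

```text
side bracket in upright x -0.0032 y -0.0018 z 0.0777 dyaw -0.002 1007 0.0007897490059382856
top bracket in upright x -0.0001 y 0.0021 z 0.0797 dyaw -0.001 1359 0.0007305026070000692
t 14.75 pos [0.55   0.2577 0.2659] rot [-3.141e+00 -1.000e-03 -2.826e+00] q [-0.6   0.34  0.12  1.69 -0.04  1.11  1.42] F [ 1.4 -0.8 -0.3] gap 0.0851 
shift [-0.0014  0.0006  0.2059] turn 0.05
```

Home is confirmed (z 0.079, under 3 mm off in x and y in both cameras). Now descending on the speaker and gripping it.

{"method": "servo_tool", "body": {"motion": [[[-0.001, 0.001, 0.05], 0], [[0, 0, 0.05], 0], [[0, 0, 0.05], 0], [[0, 0, 0.036], 0], [[0, 0, 0.02], 0], [[0, 0, 0], 0]]}}

```text
time_s: 15.5
ee_pos: [0.5508, 0.2559, 0.0588]
ee_rot: [-3.14, -0.004, -2.83]
force: [-0.7, -0.5, 0.4]
finger_gap: 0.0854
finger_force: 0.0
```

{"method": "servo_tool", "body": {"motion": [[[0, 0, 0], 0], [[0, 0, 0], 0], [[0, 0, 0], 0], [[0, 0, 0], 0], [[0, 0, 0], 0], [[0, 0, 0], 0], [[0, 0, 0], 0]], "hand": 0}}

```text
time_s: 16.38
ee_pos: [0.5519, 0.2588, 0.062]
ee_rot: [3.141, 0.002, -2.827]
force: [-0.3, -2.0, 6.6]
finger_gap: 0.0423
finger_force: 60.6
```

{"method": "servo_tool", "body": {"motion": [[[0, 0, -0.02], 0], [[0, 0, -0.04], 0], [[0, 0, -0.04], 0], [[0, 0, -0.03], 0], [[0.0032, -0.0152, 0], 0], [[0.0064, -0.0305, 0], 0], [[0.0096, -0.0457, 0], 0], [[0.0096, -0.0457, 0], 0], [[0.0096, -0.0457, 0], 0], [[0.0064, -0.0305, 0], 0], [[0.0032, -0.0152, 0], 0], [[0, 0, 0], 0], [[0, 0, 0], 0]]}}

```text
time_s: 18.0
ee_pos: [0.5756, 0.0285, 0.19]
ee_rot: [3.14, -0.001, -2.825]
force: [0.6, 0.4, -1.7]
finger_gap: 0.0426
finger_force: 61.3
```

```bash
python3 - <<'E'
from h import *
go(.5771,.0266,.165,.315)
im,d=imaging.camera("side"); W=cloud("side",d).reshape(-1,3); W=W[~np.isnan(W[:,0])]
N=W[(np.hypot(W[:,0]-.577,W[:,1]-.024)<.035)&(W[:,2]>.12)&(W[:,2]<.16)]
print(len(N),N.min(0),N.max(0))
f=lambda p:np.hypot(N[:,0]-p[0],N[:,1]-p[1])-.022
r=least_squares(f,[.577,.03],loss="soft_l1",f_scale=.002); print(r.x,np.median(abs(f(r.x))))
cv2.imwrite("pics/over.png",cv2.resize(im[120:320,200:440],(720,600),interpolation=cv2.INTER_CUBIC)[:,:,::-1])
E
```

```text
t 18.0 pos [0.5756 0.0285 0.19  ] rot [ 3.140e+00 -1.000e-03 -2.825e+00] q [-0.26  0.37  0.18  1.85 -0.08  0.93  1.84] F [ 0.6  0.4 -1.7] gap 0.0426 
shift [-0.0008 -0.0023  0.025 ] turn 0.11
167 [0.55174505 0.00120279 0.12505689] [0.59275351 0.02628204 0.15992116]
[0.57400357 0.02702589] 0.001224342919163797
```

View pics/over.png

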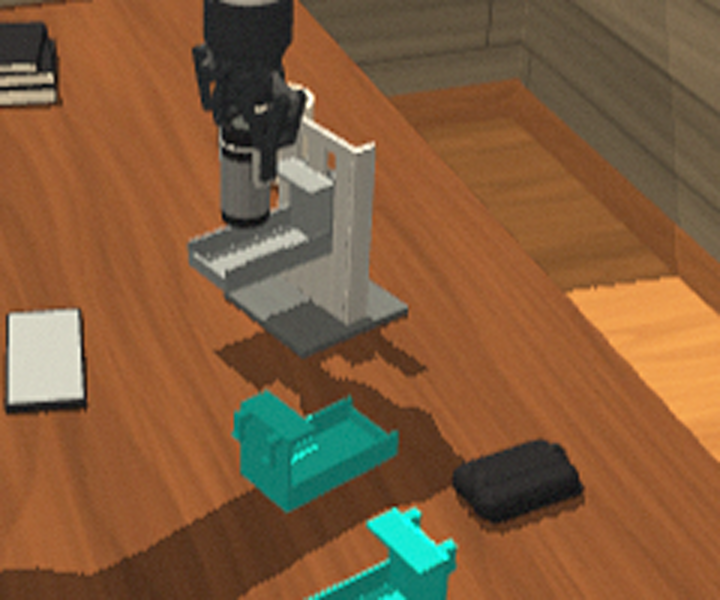

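The picture shows the speaker held upright above the tray (base at about (245,215) in the crop). The fit is 2 to 3 mm off the tray spot, which I correct while lowering.

{"method": "servo_tool", "body": {"motion": [[[-0.001, -0.0025, 0.005], 0], [[0, 0, 0.012], 0], [[0, 0, 0.012], 0], [[0, 0, 0.007], 0], [[0, 0, 0.004], 0], [[0, 0, 0], 0]]}}

```text
time_s: 18.8
ee_pos: [0.5777, 0.0245, 0.1503]
ee_rot: [3.141, -0.0, -2.827]
force: [-0.7, -0.1, -2.3]
finger_gap: 0.043
finger_force: 61.3
```

{"method": "servo_tool", "body": {"motion": [[[0, 0, 0.0015], 0], [[0, 0, 0.0015], 0], [[0, 0, 0.0015], 0], [[0, 0, 0.001], 0], [[0, 0, 0], 0]]}}

```text
time_s: 19.42
ee_pos: [0.5777, 0.0246, 0.145]
ee_rot: [3.141, -0.0, -2.827]
force: [0.0, -0.9, -2.2]
finger_gap: 0.043
finger_force: 61.3
```

{"method": "servo_tool", "body": {"motion": [[[0, 0, 0.001], 0], [[0, 0, 0.001], 0], [[0, 0, 0], 0]]}}

```text
time_s: 19.8
ee_pos: [0.578, 0.0246, 0.1433]
ee_rot: [-3.142, 0.001, -2.827]
force: [0.2, 0.6, -1.4]
finger_gap: 0.0427
finger_force: 61.3
```

{"method": "servo_tool", "body": {"motion": [[[0, 0, 0.001], 0], [[0, 0, 0], 0]]}}

```text
time_s: 20.05
ee_pos: [0.5785, 0.0248, 0.1425]
ee_rot: [-3.141, 0.002, -2.827]
force: [0.7, 0.5, 0.1]
finger_gap: 0.0428
finger_force: 61.3
```

Contact with the tray floor. Letting go, then rising clear.

{"method": "servo_tool", "body": {"motion": [[[0, 0, 0], 0], [[0, 0, 0], 0], [[0, 0, 0], 0], [[0, 0, 0], 0], [[0, 0, -0.02], 0], [[0, 0, -0.04], 0], [[0, 0, -0.05], 0], [[0, 0, -0.04], 0], [[0.04, 0.04, 0], 0], [[0.04, 0.04, 0], 0], [[0, 0.05, 0], 0], [[0, 0.05, 0], 0], [[0, 0, 0], 0]], "hand": 1}}

```text
time_s: 21.68
ee_pos: [0.4443, 0.1749, 0.2922]
ee_rot: [3.14, 0.0, -2.819]
force: [0.1, -0.1, -1.5]
finger_gap: 0.0852
finger_force: 0.0
```

```bash
python3 - <<'E'
from h import *
check("side","end",.079)
im,d=imaging.camera("side"); W=cloud("side",d).reshape(-1,3); W=W[~np.isnan(W[:,0])]
def c(z0,z1):
    N=W[(np.hypot(W[:,0]-.577,W[:,1]-.024)<.03)&(W[:,2]>z0)&(W[:,2]<z1)]
    f=lambda p:np.hypot(N[:,0]-p[0],N[:,1]-p[1])-.022
    return least_squares(f,[.577,.03],loss="soft_l1",f_scale=.002).x,len(N),N[:,2].max()
print(c(.11,.14),c(.14,.17),c(.12,.2)); print(arm.read_state()["ee_pos"])
for t in ("phone","mouse","mug"): print(t,[world("side",r["centre"]).round(3) for r in imaging.recognise("side",t)][:1])
E
```

```text
side bracket in upright x -0.0028 y -0.0021 z 0.0769 dyaw -0.006 760 0.0007760379124748173
(array([0.5762949 , 0.02241142]), 149, np.float64(0.13998093707716275)) (array([0.57555119, 0.02247566]), 163, np.float64(0.1698432428650094)) (array([0.57586441, 0.02251658]), 365, np.float64(0.17590429675401542))
[0.445896   0.17081166 0.29208291]
phone [array([0.383, 0.024, 0.008])]
mouse [array([ 0.71 , -0.272,  0.028])]
mug [array([0.695, 0.316, 0.07 ])]
```

View pics/end.png

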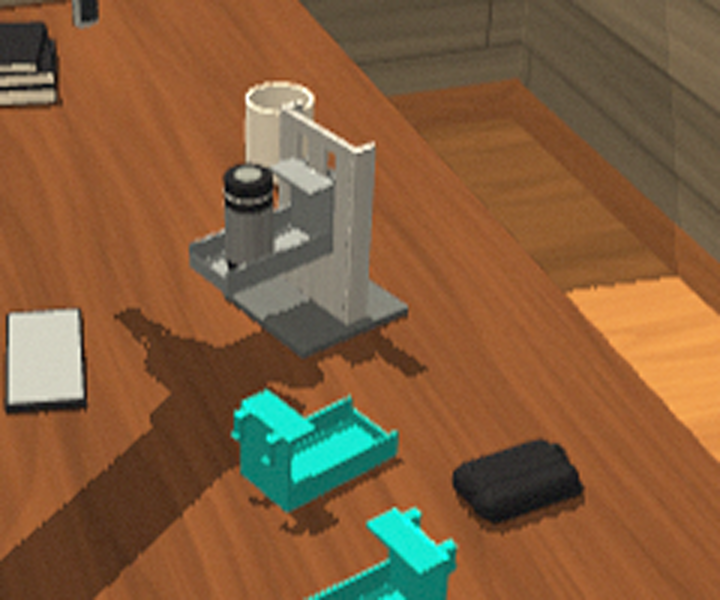

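The speaker stands upright in the tray (crop (248,215), top at the expected height), the shelf is home, and the bystanders haven't moved. Handing in.

```bash
python3 -c "
from station import job_done
print(job_done())"
```

```text
the job is handed in; nothing more can be done
None
```

The grey shelf is snapped home in the top slots and the speaker stands upright in its tray; the phone, mouse and mug show no movement, and the job is handed in at about 22 s (no verdict was returned).

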